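# Line the bead jars, pot and case up by height on the display strip

### The job

Stand the tall blue case, the two screw jars and the low pot upright on the four ring marks of the wooden strip, one in the middle of each ring, lined up by height: the tallest on the mark next to the upright steel end stop, then each shorter one in turn, the shortest at the end by the tape roll. Keep them upright all the while, and leave all four standing freely.

Things in the scene. Friction and masses are not known exactly. Their poses are not given: they have to be found in the camera images.
- tall_case: loose blue plastic case standing on end, the tallest thing: an upright block 101 mm high, 22 to 25 mm thick along its own x axis, 47 mm wide along its own y axis; origin at the centre of its underside, z up; grip it across either pair of sides, 50 to 75 mm above its underside
- bead_jar: loose clear screw jar of teal beads with a black cap, the taller jar: 48 mm high, 44 mm across, a plain upright cylinder; origin at the centre of its underside, z up; grip it across its width at 25 to 30 mm above its underside
- ring_jar: loose clear screw jar of gilt rings with a whitish cap, the shorter jar: 40 mm high, 40 mm across, a plain upright cylinder; origin at the centre of its underside, z up; grip it across its width at 25 to 30 mm above its underside
- low_pot: loose clear plastic pot, round, with a wider rim, the lowest thing: 28 mm high, 56 mm across the rim, about 42 mm across the underside; origin at the centre of its underside, z up; grip it across its whole width at 22 to 25 mm above its underside (never push a finger into it)
- mark_1: dark ring mark 80 mm across with a centre dot, at the +y end of the row, flush on a fixed wooden strip 370 mm long, 100 mm wide and 10 mm thick. Origin at its centre on the strip's top, 10 mm above the table. Its y axis runs along the strip, its x axis across it. The four marks stand 90 mm apart, in the order 1, 2, 3, 4 towards the mark's own -y
- mark_2: second mark from the +y end, like mark_1
- mark_3: third mark from the +y end, like mark_1
- mark_4: mark at the -y end of the row, like mark_1
- end_stop: fixed steel end stop, an upside-down T on the table: foot 90 x 50 x 6 mm, upright plate 80 mm wide, 6 mm thick, up to 66 mm high; it stands past one end of the strip, 90 mm from the centre of the end mark, now at the mark_1 end, now at the mark_4 end. Origin at the centre of its underside
- tape_roll: fixed tan roll of tape lying flat, 69 mm across, 18 mm high; it lies past the other end of the strip, 90 mm from the centre of the end mark. Origin at the centre of its underside
Things that resemble listed ones, but are neither listed nor needed, are in the scene too. Leave any red look-alike of the bead_jar alone. Leave any yellow look-alike of the low_pot alone.

How it is judged:
By the outcome, as a careful person would: the job done as asked, in the order asked, and still so for the second after the job is handed in, with the robot touching nothing.
It also fails if it takes over 112 s, if anything falls off the work surface, if the arm or the gripper's body presses on something with over 40 N, if the wrist force passes 120 N, or if a joint passes its speed limit or range.

### The arm

A 6-joint arm with a two-finger parallel gripper is mounted at the origin on a cart in front of the work surface, level with it; the furniture and walls round the work are solid. World frame = base frame: x ahead of the robot, y to its left, z up, the work surface at z = 0. Lengths are in m, angles in rad, forces in N, time in s.
With the tool pointing down it reaches from about 0.425 to 0.95 m from the base axis. Payload 3.5 kg.
Tool frame: the origin (TCP) lies on the centre line of the jaws, within the pads' length; the fingertips stand tip_extent ahead of it and the grasp point (between the pads) lies 2 mm behind it (tip_extent is the distance from the TCP to the fingertips, in m); z points along the fingers, y is the direction in which the jaws open and shut (so a half turn about z gives the same grasp; the last joint's range is limited). The gripper opens to 85 mm and grips with 20 to 120 N. Pads are 22 mm wide; open, the fingers measure 114 mm over their backs; the gripper's body (76 mm by 85 mm) begins 54 mm behind the grasp point. The pads swing forward as they close: fully open they stand 13 mm farther back than shut.
Start: joints at [-1.371, 0.286, 1.577, -0, 1.279, -0.15], TCP at [0.231, -0.634, 0.248] pointing down, gripper open.
Joint ranges: [-2.77, 2.77], [-0.9, 2.22], [0.21, 2.48], [-1.53, 4.67], [0.24, 2.81], [-2.84, 2.84]. Speed limits (rad/s): [2.79, 2.79, 3.14, 3.14, 3.14, 3.14].

### API

Orientations are given as a unit quaternion [x, y, z, w].
In Python, from plant import * gives the robot as it stands.
- The arm moves only by the shell command python3 -m crank 'ROWS' [FORCE]. ROWS is JSON, a list of rows, each a list of 7 numbers: the gripper's target within -1 to 1 (shut at 1, half-way at 0, fully open at -1), then the shift along the tool's x, y, z in cm, then the turn, a rotation vector about the tool's x, y, z in degrees. In form: [[fingers, tx, ty, tz, wx, wy, wz], ...]. A call has 1 to 5 rows; each row shifts and turns the commanded pose from where the row before left it, along the tool's axes as they then stand; what a row does not reach is not made up. A row lasts 1/10 s, in which the tool goes at most 50 mm and 8.59 degrees, less where a joint would pass 70% of its speed; a pose out of reach is approached as far as the arm can. A call is refused whole if a number of a shift passes 5 or a number of a turn 8.59, either way. A call with a gripper value outside its range is refused whole. The fingers move at their own pace and stop on an object; FORCE is the grip in N (left out, the last holds). Time passes only in rows, so rows that do not move let the fingers close. It gives the time, the measured TCP pose, the force and the opening at its end, in the units of the state.
- get_state(): the state, without advancing time (a new reading comes with each control period).
- read_camera(name): name is "side" or "top"; returns a dict with "color" (420x560x3 uint8, red, green, blue), "vfov" (degrees; the focal length in pixels is half the picture's height over the tangent of half this angle, whatever the lens; pixels are square), "cx", "cy" (the principal point, pixels), "cam_to_world" (4x4, takes a point from camera to world coordinates). Camera axes: x right, y up, looking along -z (the intrinsics and any distortion apply to the point x, -y, -z); pixel columns grow to the right and rows downward; lengths in m; the calibration is good to about 2 mm. A picture is of the moment at which its call begins. There is no depth.
- sign_off(): hands the job in, once; it reports no verdict.
Trained networks look in the newest picture that a camera, given by its name, has taken for a name from the list of things; names that differ only in an ending like _2 or _b are one class to them, and where a whole thing is asked for, a point or a joint stands for the part that bears it (a point fixed in the world has none). Each returns a list of dicts, best first, with "p" (0 to 1); they miss things now and then, are a little off and sometimes report something else, mostly with a low value. They report only what shows in the picture. A call takes as long as a camera call. They do not tell look-alikes from the thing itself.
- trace(thing, camera): "pixels" (420x560 bool, what is visible of it) and "location" ([column, row] in pixels, amid what is visible of it).
- place_of(thing, camera): "location" ([column, row] in pixels: a listed point, or the origin of a listed thing).
The state is a dict: "time": time; "qpos": joint angles; "dq": joint speeds; "joint_efforts": joint torques, N m; "eef_pos": TCP position; "tcp_rot": TCP orientation; "contact_force": force on the tool from outside, world axes, zero at the start; "wrist_torque": the same for the moment, N m; "opening": opening from 0.0 (shut) to 1.0 (fully open).
Only numpy, scipy, OpenCV 4.12 (cv2) and the standard library are available. Lean on these libraries where they do the work, as an engineer would, in place of code of your own. Each camera call takes 0.05 s, during which the arm holds its last target.

## Working session

There is one attempt and no reset: what is moved stays moved. The work goes in short steps, Python scripts to look and compute and a shell command to move; the robot and the scene stay as the last step left them, time stands still between calls to the robot, and variables do not carry over. Pictures are saved under pics/ and viewed, and the job is handed in when it is done.

```bash
mkdir -p pics; ls
python3 - <<'E'
from plant import *
import cv2
for n in("side","top"):
    r=read_camera(n); cv2.imwrite(f"pics/{n}0.png",r["color"][:,:,::-1]); print({k:v for k,v in r.items() if k!="color"})
print(get_state())
E
```

```text
pics
{'vfov': 45.35616426667604, 'cx': 268.05317164762266, 'cy': 211.1972459991623, 'cam_to_world': array([[-0.99858252, -0.00362858,  0.05310155,  0.58426075],
       [ 0.05114747, -0.34146282,  0.93850257,  1.37795773],
       [ 0.01472677,  0.93988828,  0.3411644 ,  0.566114  ],
       [ 0.        ,  0.        ,  0.        ,  1.        ]])}
{'vfov': 56.262214991656506, 'cx': 277.8368807179262, 'cy': 204.21534816356063, 'cam_to_world': array([[ 0.02354953,  0.98808828, -0.15207551,  0.36616737],
       [-0.99948032,  0.01992052, -0.02534308, -0.00336151],
       [-0.02201178,  0.1525933 ,  0.98804391,  0.92205246],
       [ 0.        ,  0.        ,  0.        ,  1.        ]])}
{'time': 0.1, 'qpos': array([-1.37104310e+00,  2.87089728e-01,  1.57803173e+00,  2.05322880e-05,
        1.27859396e+00, -1.50014664e-01]), 'dq': array([ 0.00085937, -0.00054336, -0.00351439,  0.00096762,  0.0010192 ,
        0.00067229]), 'joint_efforts': array([ 9.30795832e-04, -4.07298160e+01, -2.93698454e+01, -1.28195820e-04,
        3.41523373e-03,  9.05354426e-06]), 'eef_pos': array([ 0.23122014, -0.63357103,  0.24707641]), 'tcp_rot': array([ 9.84746700e-01,  1.73990834e-01, -1.65682873e-05, -1.06129807e-03]), 'contact_force': array([ 0.13506579, -0.41606021,  0.14687853]), 'wrist_torque': array([-0.00417172, -0.02702142,  0.01675202]), 'opening': 0.9953800852150637}
```

View pics/side0.png

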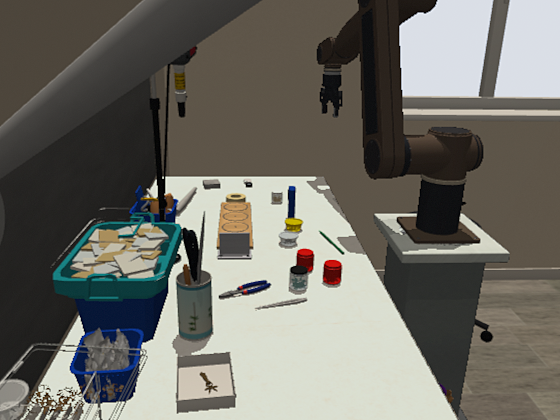

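View pics/top0.png

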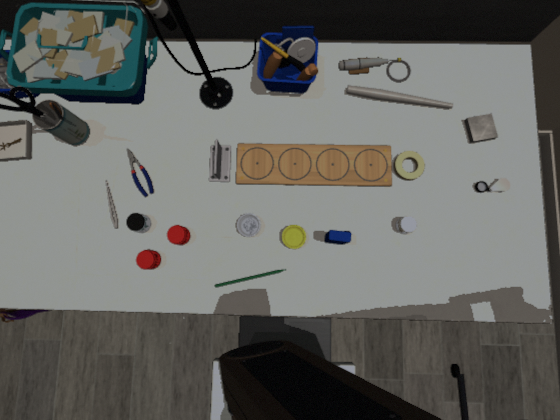

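```bash
cat > h.py <<'E'
from plant import *
import cv2, numpy as np
from scipy.optimize import minimize
def snap(n,f=None):
    r=read_camera(n)
    if f: cv2.imwrite(f"pics/{f}.png",r["color"][:,:,::-1])
    return r
def proj(r,P):
    P=np.atleast_2d(P).astype(float); M=np.linalg.inv(r["cam_to_world"])
    c=P@M[:3,:3].T+M[:3,3]; f=210/np.tan(np.radians(r["vfov"]/2))
    return np.c_[r["cx"]+f*c[:,0]/-c[:,2], r["cy"]+f*-c[:,1]/-c[:,2]]
def ray(r,uv,z):
    f=210/np.tan(np.radians(r["vfov"]/2)); M=r["cam_to_world"]
    d=M[:3,:3]@np.array([(uv[0]-r["cx"])/f,-(uv[1]-r["cy"])/f,-1]); o=M[:3,3]
    return (o+d*(z-o[2])/d[2])[:2]
t=np.linspace(0,2*np.pi,40,endpoint=False)
def cyl(pr): return np.vstack([np.c_[d/2*np.cos(t),d/2*np.sin(t),0*t+z] for d,z in pr])
B=np.array([[sx*.012,sy*.0235,z] for sx in(-1,1) for sy in(-1,1) for z in(0,.101)])
MOD={"tall_case":B,"bead_jar":cyl([(.044,0),(.044,.048)]),"ring_jar":cyl([(.04,0),(.04,.04)]),
 "low_pot":cyl([(.042,0),(.056,.025),(.056,.028)])}
def rend(r,n,p,z0=0):
    c,s=np.cos(p[2]),np.sin(p[2]); X=MOD[n]
    W=np.c_[p[0]+c*X[:,0]-s*X[:,1],p[1]+s*X[:,0]+c*X[:,1],X[:,2]+z0]
    h=cv2.convexHull((proj(r,W)*1.0).astype(np.float32))
    return h
def fit(n,obs,p0,z0=0):
    # obs: list of (r,mask); soft IoU on 4x upsampled
    S=4
    def cost(p):
        c=0
        for r,m in obs:
            h=rend(r,n,p,z0); ys,xs=np.nonzero(m); x0,x1,y0,y1=xs.min()-15,xs.max()+15,ys.min()-15,ys.max()+15
            a=np.zeros(((y1-y0)*S,(x1-x0)*S),np.uint8)
            q=((h[:,0]+.5-[x0,y0])*S-.5)
            cv2.fillConvexPoly(a,np.round(q*16).astype(np.int32),1,shift=4)
            yy=np.clip(np.arange(y0,y1),0,419);xx=np.clip(np.arange(x0,x1),0,559)
            b=np.kron(m[np.ix_(yy,xx)].astype(np.uint8),np.ones((S,S),np.uint8))
            c+=1-(a&b).sum()/max(1,(a|b).sum())
        return c
    best=None
    for y in ([p0[2]+k for k in np.radians([-60,-30,0,30,60,90])] if n=="tall_case" else [0]):
        s=np.array([[p0[0],p0[1],y]]*4)+np.array([[0,0,0],[.008,0,0],[0,.008,0],[0,0,.2]])
        o=minimize(cost,s[0],method="Nelder-Mead",options=dict(initial_simplex=s,xatol=1e-4,fatol=1e-4))
        if best is None or o.fun<best.fun: best=o
    return best.x,best.fun
E
python3 - <<'E'
from h import *
rs={n:snap(n) for n in("side","top")}
for n in MOD:
    for c in rs:
        print(n,c,[(round(d["p"],2),np.round(d["location"]).tolist(),int(d["pixels"].sum())) for d in trace(n,c)])
for n in["mark_1","mark_2","mark_3","mark_4","end_stop","tape_roll"]:
    for c in rs:
        z=.01 if n[0]=="m" else 0
        print(n,c,[(round(d["p"],2),np.round(d["location"],1).tolist(),ray(rs[c],d["location"],z).round(4).tolist()) for d in place_of(n,c)])
E
```

```text
tall_case side [(0.68, [294.0, 201.0], 249)]
tall_case top [(0.71, [338.0, 239.0], 334), (0.47, [248.0, 224.0], 447)]
bead_jar side [(0.89, [309.0, 258.0], 310), (0.71, [296.0, 280.0], 442), (0.69, [332.0, 270.0], 385)]
bead_jar top [(0.86, [138.0, 222.0], 413), (0.71, [177.0, 234.0], 367), (0.68, [150.0, 260.0], 403)]
ring_jar side [(0.7, [276.0, 196.0], 108)]
ring_jar top [(0.87, [402.0, 225.0], 329)]
low_pot side [(0.48, [290.0, 237.0], 246), (0.48, [292.0, 225.0], 237)]
low_pot top [(0.71, [292.0, 239.0], 447), (0.66, [249.0, 227.0], 454)]
mark_1 side [(0.69, [235.2, 206.0], [0.6046, -0.2036]), (0.56, [235.0, 212.7], [0.6046, -0.1389]), (0.5, [237.7, 225.0], [0.5953, -0.0313])]
mark_1 top [(0.84, [257.7, 161.8], [0.6082, 0.0706]), (0.77, [291.9, 164.2], [0.6038, -0.0112]), (0.71, [367.6, 166.9], [0.6004, -0.1909]), (0.66, [329.4, 164.0], [0.6059, -0.1005]), (0.65, [219.5, 164.0], [0.6012, 0.1621])]
mark_2 side [(0.69, [235.2, 206.0], [0.6046, -0.2036]), (0.56, [235.0, 212.7], [0.6046, -0.1389]), (0.5, [237.7, 225.0], [0.5953, -0.0313])]
mark_2 top [(0.84, [257.7, 161.8], [0.6082,
[... 484 characters left out ...]
, [0.6059, -0.1005]), (0.65, [219.5, 164.0], [0.6012, 0.1621])]
mark_4 side [(0.69, [235.2, 206.0], [0.6046, -0.2036]), (0.56, [235.0, 212.7], [0.6046, -0.1389]), (0.5, [237.7, 225.0], [0.5953, -0.0313])]
mark_4 top [(0.84, [257.7, 161.8], [0.6082, 0.0706]), (0.77, [291.9, 164.2], [0.6038, -0.0112]), (0.71, [367.6, 166.9], [0.6004, -0.1909]), (0.66, [329.4, 164.0], [0.6059, -0.1005]), (0.65, [219.5, 164.0], [0.6012, 0.1621])]
end_stop side [(0.89, [234.4, 255.1], [0.6031, 0.1609]), (0.21, [292.6, 215.8], [0.4191, -0.135])]
end_stop top [(0.94, [221.6, 164.7], [0.6021, 0.1587])]
tape_roll side [(0.48, [234.1, 201.4], [0.6092, -0.2804])]
tape_roll top [(0.84, [405.8, 165.6], [0.6078, -0.284])]
```

Run:
```python
from h import *
rs={n:snap(n) for n in("side","top")}
im=rs["top"]["color"][:,:,::-1]
z=cv2.resize(im[130:260,115:415],(0,0),fx=2.6,fy=2.6,interpolation=cv2.INTER_CUBIC);cv2.imwrite("pics/z1.png",z)
# strip: hue mask; corners
hsv=cv2.cvtColor(rs["top"]["color"],cv2.COLOR_RGB2HSV)
g=cv2.cvtColor(rs["top"]["color"],cv2.COLOR_RGB2GRAY).astype(float)
# center dots: darkest centroid around
def rmap(y): return proj(rs["top"],[[.605,y,.01]])[0]
# fit row model: maximise darkness along rings+dots
def pts(x,y,a):
    o=[]
    for k in range(4):
        c=np.array([x+np.sin(a)*90e-3*k,y-np.cos(a)*90e-3*k])
        o.append(np.c_[c[0]+.0385*np.cos(t),c[1]+.0385*np.sin(t),0*t+.01]); o.append([[c[0],c[1],.01]]*10)
    return np.vstack(o)
def cost(p,c="top"):
    q=proj(rs[c],pts(*p)).astype(np.float32)
    G=cv2.GaussianBlur(cv2.cvtColor(rs[c]["color"],cv2.COLOR_RGB2GRAY).astype(np.float32),(0,0),.8)
    return float(cv2.remap(G,q[:,0],q[:,1],cv2.INTER_LINEAR).mean())
for c in rs:
    best=None
    for x in np.arange(.59,.62,.004):
        for y in np.arange(.055,.085,.004):
            o=minimize(lambda p:cost(p,c),[x,y,0],method="Nelder-Mead",options=dict(initial_simplex=[[x,y,0],[x+.004,y,0],[x,y+.004,0],[x,y,.02]]))
            if best is None or o.fun<best.fun:best=o
    print(c,best.x,best.fun)
for n in MOD:
    ts={c:trace(n,c) for c in rs}
    for d in ts["top"]:
        x0=ray(rs["top"],d["location"],MOD[n][:,2].max()*.8)
        r=fit(n,[(rs["top"],d["pixels"])],[*x0,0]); print(n,"top",d["location"],r)
    for d in ts["side"]:
        x0=ray(rs["side"],d["location"],MOD[n][:,2].max()*.5)
        r=fit(n,[(rs["side"],d["pixels"])],[*x0,0]); print(n,"side",d["location"],r)
```

```text
side [0.60376225 0.16167818 0.00062936] 108.37493896484375
top [0.6055936  0.0725518  0.00205366] 92.62020874023438
tall_case top [338.3, 237.4] (array([ 0.42853079, -0.11174827, -0.03182851]), np.float64(0.09417779976909124))
tall_case side [291.5, 199.7] (array([ 0.42352367, -0.14363442, -0.10040059]), np.float64(0.29060418102458074))
bead_jar top [175.8, 233.6] (array([0.42793718, 0.24705831, 0.12962546]), np.float64(0.10160427807486627))
bead_jar top [138.6, 220.1] (array([0.45447006, 0.34099352, 0.17465649]), np.float64(0.07293720078851029))
bead_jar top [152.1, 259.8] (array([0.37061087, 0.3115034 , 0.0387675 ]), np.float64(0.08357956943858169))
bead_jar top [369.7, 164.7] (array([ 0.6006906 , -0.20172598,  0.33053131]), np.float64(0.5239161849710983))
bead_jar side [331.8, 267.8] (array([ 0.36825564,  0.31278078, -0.33204959]), np.float64(0.08977754237288138))
bead_jar side [308.6, 258.4] (array([ 0.42186403,  0.23536237, -0.0824853 ]), np.float64(0.3476816190907718))
bead_jar side [297.1, 280.2] (array([0.45156869, 0.3397536 , 0.16665878]), np.float64(0.11288900088194531))
bead_jar side [293.5, 200.8] (array([ 0.41423222, -0.22612351,  0.12300613]), np.float64(0.5946991681176244))
ring_jar top [403.5, 223.9] (array([ 0.46269285, -0.27198517,  0.05292857]), np.float64(0.06418070993187519))
low_pot top [249.6, 226.4] (array([ 0.45508118,  0.08576963, -0.04832278]), np.float64(0.06529434902320708))
low_pot top [289.2, 238.8] (array([ 0.43006423, -0.01568134,  0.17526016]), np.float64(0.11890637090533918))
low_pot side [290.1, 236.6] (array([ 0.45150046,  0.08629222, -0.5233891 ]), np.float64(0.05997273966378913))
low_pot side [291.8, 225.0] (array([ 0.42775756, -0.01839598,  0.18806389]), np.float64(0.08673331532018369))
```

View pics/z1.png

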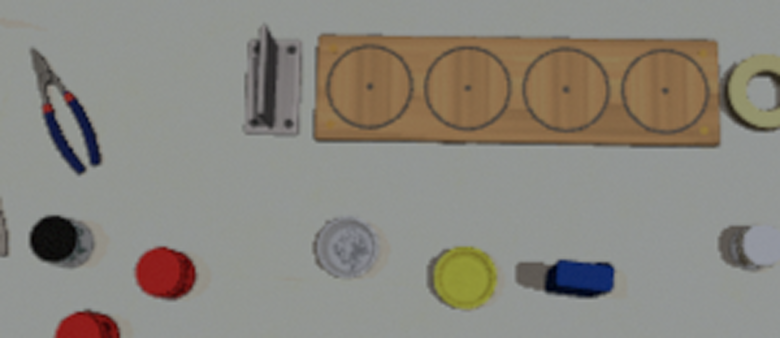

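Run:
```python
from h import *
rs={n:snap(n) for n in("side","top")}
for n,lt,ls,g in [("tall_case",(338,238),(293,201),(.428,-.115)),("bead_jar",(138,221),(297,280),(.453,.34)),("ring_jar",(403,224),(276,196),(.463,-.272)),("low_pot",(249,226),(290,237),(.453,.086))]:
    o=[]
    for c,l in(("top",lt),("side",ls)):
        d=[d for d in trace(n,c) if np.hypot(*(np.array(d["location"])-l))<8]
        print(n,c,len(d)); 
        if d:
            o.append((rs[c],d[0]["pixels"])); print("  single",fit(n,o[-1:],[*g,0]))
            ys,xs=np.nonzero(d[0]["pixels"]);print("  bbox",xs.min(),xs.max(),ys.min(),ys.max(), rend(rs[c],n,[*g,0])[:,0].min(0),rend(rs[c],n,[*g,0])[:,0].max(0))
    print("  joint",fit(n,o,[*g,0]))
z=cv2.resize(rs["side"]["color"][180:300,200:350,::-1],(0,0),fx=4.8,fy=4.8,interpolation=cv2.INTER_CUBIC);cv2.imwrite("pics/z2.png",z)
for c in("top","side"):
    print(c,proj(rs[c],[[.6056,.0725-.09*k,.01] for k in range(4)]).round(1).tolist())
```

```text
tall_case top 1
  single (array([ 0.42809445, -0.11192861,  0.00711454]), np.float64(0.09177057356608476))
  bbox 324 350 230 244 [324.79816 230.11716] [352.17188 244.62392]
tall_case side 1
  single (array([ 0.42553803, -0.12399598, -0.099702  ]), np.float64(0.20472440944881887))
  bbox 287 295 187 218 [286.05017 185.52312] [296.001  220.6751]
  joint (array([ 0.42746964, -0.11177804, -0.0796727 ]), np.float64(0.33825132036650096))
bead_jar top 1
  single (array([0.45414041, 0.34041776, 0.15062162]), np.float64(0.1268677755850014))
  bbox 126 150 213 232 [125.38903 212.61066] [151.93918 233.70757]
bead_jar side 1
  single (array([0.45258111, 0.33928475, 0.21160759]), np.float64(0.12676946410515677))
  bbox 289 308 266 291 [288.46408 264.31317] [308.15692 291.66013]
  joint (array([0.45320973, 0.34037738, 0.06131096]), np.float64(0.269351787525127))
ring_jar top 1
  single (array([ 0.46287136, -0.27299059,  0.10009249]), np.float64(0.09963898916967506))
  bbox 395 416 216 234 [393.64212 215.12276] [416.45596 234.29158]
ring_jar side 1
  single (array([ 0.46172544, -0.27626776,  0.18980866]), np.float64(0.14861269479285444))
  bbox 271 282 190 203 [270.46643 189.35982] [282.21985 203.95334]
  joint (array([ 0.46241291, -0.27242443,  0.14571383]), np.float64(0.2590074996790427))
low_pot top 1
  single (array([0.45564421, 0.08736693, 0.11152387]), np.float64(0.042591636551368106))
  bbox 236 260 212 236 [236.10402 213.42783] [260.60193 237.9    ]
low_pot side 1
  single (array([0.4528115 , 0.08712989, 0.15564516]), np.float64(0.0759052924791086))
  bbox 280 298 231 246 [278.46744 230.38576] [298.5243  246.41962]
  joint (array([0.45486949, 0.08745657, 0.00402463]), np.float64(0.1619208761833515))
top [[256.9, 162.9], [294.5, 163.5], [332.4, 164.2], [370.4, 164.8]]
side [[233.8, 238.6], [234.2, 226.7], [234.6, 216.1], [234.9, 206.6]]
```

View pics/z2.png

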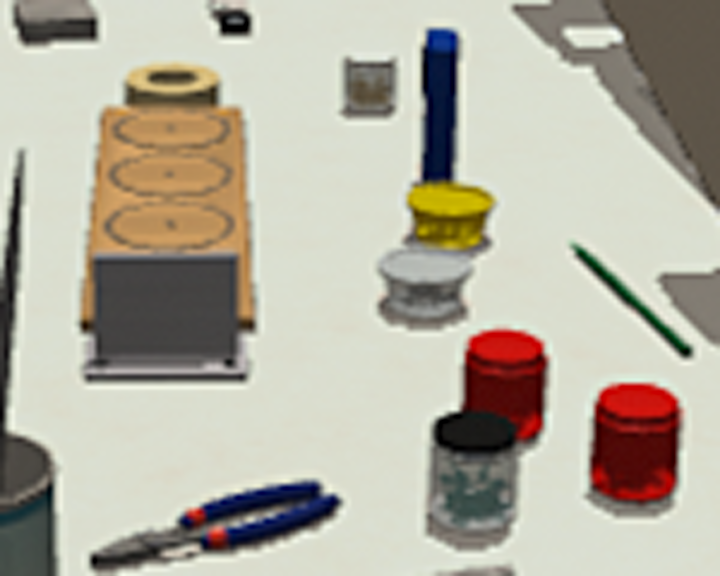

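```bash
python3 - <<'E'
import plant
print([n for n in dir(plant) if n[0]!='_'])
print(getattr(plant,'tip_extent',None))
E
python3 -m crank '[[-1,0,0,0,0,0,-8],[-1,0,0,0,0,0,-8],[-1,0,0,0,0,0,-8],[-1,0,0,0,0,0,-8],[-1,0,0,0,0,0,-8]]' 40
```

```text
['Unreachable', 'get_state', 'place_of', 'read_camera', 'sign_off', 'tip_extent', 'trace']
0.017
time: 2.7
eef_pos: [0.2313, -0.6341, 0.2483]
tcp_rot: [0.864, 0.503, -0.0, -0.0]
contact_force: [0.3, 0.5, -0.3]
opening: 0.999
```

```bash
python3 -m crank '[[-1,0,0,0,0,0,-8],[-1,0,0,0,0,0,-8],[-1,0,0,0,0,0,-7],[-1,0,0,0,0,0,-7],[-1,0,0,0,0,0,0]]'
python3 - <<'E'
from h import *
from scipy.spatial.transform import Rotation as R
s=get_state();print(R.from_quat(s["tcp_rot"]).as_matrix().round(3),s["qpos"].round(3))
E
```

```text
time: 3.2
eef_pos: [0.2314, -0.6341, 0.2483]
tcp_rot: [0.707, 0.707, 0.0, -0.0]
contact_force: [0.3, -0.1, 0.3]
opening: 1.0
[[-0.001  1.     0.   ]
 [ 1.     0.001  0.   ]
 [ 0.     0.    -1.   ]] [-1.371  0.286  1.577  0.     1.279 -1.372]
```

```bash
python3 -m crank '[[-1,4.35,1.63,0,0,0,0],[-1,4.35,1.63,0,0,0,0],[-1,4.35,1.63,0,0,0,0],[-1,4.35,1.63,0,0,0,0],[-1,4.35,1.63,0,0,0,0]]' &&  python3 -m crank '[[-1,4.35,1.63,0,0,0,0],[-1,4.35,1.63,0,0,0,0],[-1,4.35,1.63,0,0,0,0],[-1,4.35,1.63,0,0,0,0],[-1,4.35,1.63,0,0,0,0]]' && python3 -m crank '[[-1,4.35,1.63,0,0,0,0],[-1,4.35,1.63,0,0,0,0],[-1,0,0,0,0,0,0],[-1,0,0,0,0,0,0]]'
```

```text
time: 3.7
eef_pos: [0.313, -0.4148, 0.2484]
tcp_rot: [0.708, 0.706, 0.0, 0.0]
contact_force: [0.7, -0.8, 0.2]
opening: 1.002
time: 4.2
eef_pos: [0.3943, -0.1973, 0.2487]
tcp_rot: [0.708, 0.706, 0.0, 0.001]
contact_force: [1.0, -0.8, -0.4]
opening: 1.0
time: 4.6
eef_pos: [0.4268, -0.1111, 0.2485]
tcp_rot: [0.706, 0.708, -0.0, 0.0]
contact_force: [-0.3, -0.2, 0.1]
opening: 1.003
```

```bash
python3 -m crank '[[-1,0,0,4.6,0,0,0],[-1,0,0,4.6,0,0,0],[-1,0,0,3.1,0,0,0],[-1,0,0,3.1,0,0,0],[-1,0,0,3.1,0,0,0]]'
python3 - <<'E'
from h import *
r=snap("side");cv2.imwrite("pics/s1.png",cv2.resize(r["color"][100:260,200:400,::-1],(0,0),fx=3.5,fy=3.5,interpolation=cv2.INTER_CUBIC))
E
```

```text
time: 5.1
eef_pos: [0.4262, -0.1138, 0.0622]
tcp_rot: [0.708, 0.706, -0.0, 0.0]
contact_force: [-0.0, -0.6, 0.2]
opening: 1.005
```

View pics/s1.png

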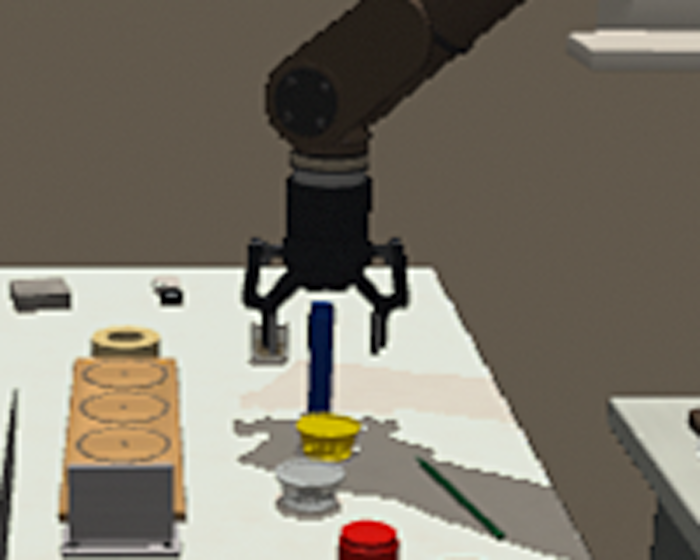

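The case stands centred between the fingers (zoomed at 320,355). Closing.

```bash
python3 -m crank '[[1,0,0,0,0,0,0],[1,0,0,0,0,0,0],[1,0,0,0,0,0,0],[1,0,0,0,0,0,0],[1,0,0,0,0,0,0]]' 40; python3 -m crank '[[1,0,0,0,0,0,0],[1,0,0,0,0,0,0],[1,0,0,0,0,0,0],[1,0,0,0,0,0,0],[1,0,0,0,0,0,0]]'
```

```text
time: 5.65
eef_pos: [0.4277, -0.1126, 0.065]
tcp_rot: [0.707, 0.707, 0.0, 0.002]
contact_force: [-0.6, -1.0, 6.0]
opening: 0.25
time: 6.15
eef_pos: [0.4277, -0.1126, 0.065]
tcp_rot: [0.707, 0.707, 0.0, 0.001]
contact_force: [-1.1, -1.5, 7.0]
opening: 0.252
```

```bash
python3 -m crank '[[1,0,0,-1,0,0,0],[1,0,0,-3,0,0,0],[1,0,0,-4,0,0,0],[1,0,0,-3,0,0,0],[1,0,0,0,0,0,0]]'
python3 - <<'E'
from h import *
r=snap("side");cv2.imwrite("pics/s2.png",cv2.resize(r["color"][60:260,180:400,::-1],(0,0),fx=3,fy=3,interpolation=cv2.INTER_CUBIC))
E
```

```text
time: 6.65
eef_pos: [0.4292, -0.1131, 0.1787]
tcp_rot: [0.707, 0.707, 0.002, 0.005]
contact_force: [0.0, -0.1, 0.1]
opening: 0.251
```

View pics/s2.png

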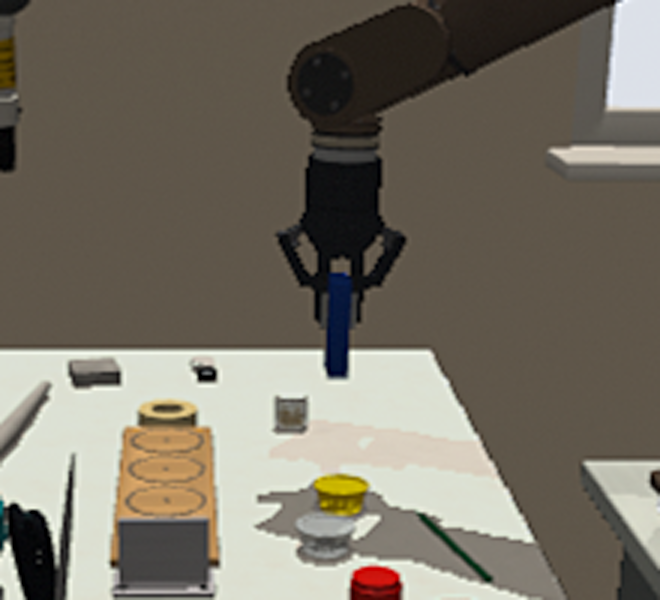

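```bash
python3 -m crank '[[1,2,2,0,0,0,0],[1,3.5,3.4,0,0,0,0],[1,4,3.8,0,0,0,0],[1,4,3.8,0,0,0,0],[1,3,2.8,0,0,0,0]]' && python3 -m crank '[[1,2,1.95,0,0,0,0],[1,0,0,0,0,0,0],[1,0,0,0,0,0,0],[1,0,0,0,0,0,0]]'
```

```text
time: 7.2
eef_pos: [0.5773, 0.0479, 0.1708]
tcp_rot: [0.707, 0.708, -0.001, -0.002]
contact_force: [0.5, -1.2, -0.8]
opening: 0.249
time: 7.6
eef_pos: [0.5953, 0.0651, 0.1718]
tcp_rot: [0.707, 0.707, -0.001, -0.001]
contact_force: [-0.2, -0.1, -0.9]
opening: 0.254
```

```bash
python3 -m crank '[[1,0.75,0.9,0,0,0,0],[1,0,0,3,0,0,0],[1,0,0,3,0,0,0],[1,0,0,2,0,0,0],[1,0,0,0,0,0,0]]'
python3 - <<'E'
from h import *
s=get_state();print(s["eef_pos"])
r=snap("side");cv2.imwrite("pics/s3.png",cv2.resize(r["color"][120:270,180:340,::-1],(0,0),fx=4,fy=4,interpolation=cv2.INTER_CUBIC))
E
```

```text
time: 8.1
eef_pos: [0.6031, 0.0728, 0.0896]
tcp_rot: [0.707, 0.707, -0.002, -0.003]
contact_force: [-0.5, 0.4, -1.7]
opening: 0.255
[0.60314634 0.07284646 0.08957838]
```

View pics/s3.png

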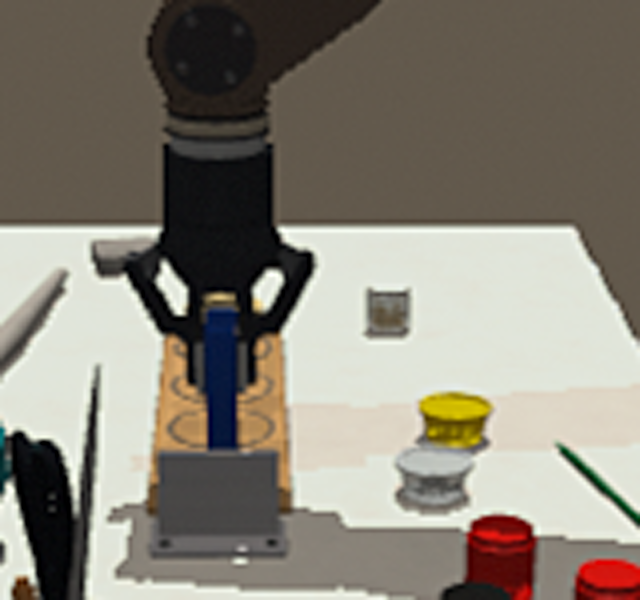

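```bash
python3 -m crank '[[1,0,0.1,1.0,0,0,0],[1,0,0,0.2,0,0,0],[1,0,0,0,0,0,0]]';  python3 -m crank '[[1,0,0,0.15,0,0,0],[1,0,0,0,0,0,0]]';  python3 -m crank '[[1,0,0,0.15,0,0,0],[1,0,0,0,0,0,0]]'
```

```text
time: 8.45
eef_pos: [0.6071, 0.0731, 0.0818]
tcp_rot: [0.707, 0.707, 0.0, 0.0]
contact_force: [-0.5, -0.5, -0.7]
opening: 0.251
time: 8.65
eef_pos: [0.607, 0.0732, 0.0803]
tcp_rot: [0.707, 0.707, 0.0, 0.0]
contact_force: [-0.6, 0.4, -1.1]
opening: 0.255
time: 8.85
eef_pos: [0.6068, 0.0732, 0.0783]
tcp_rot: [0.707, 0.707, 0.0, -0.0]
contact_force: [-0.1, -0.5, -1.7]
opening: 0.256
```

```bash
python3 -m crank '[[1,0,-0.2,0.15,0,0,0],[1,0,0,0,0,0,0]]';  python3 -m crank '[[1,0,0,0.15,0,0,0],[1,0,0,0,0,0,0]]';python3 -m crank '[[1,0,0,0.1,0,0,0],[1,0,0,0,0,0,0]]'
```

```text
time: 9.05
eef_pos: [0.6043, 0.0732, 0.0765]
tcp_rot: [0.707, 0.707, -0.0, -0.0]
contact_force: [-0.0, -0.7, -0.4]
opening: 0.254
time: 9.25
eef_pos: [0.6048, 0.0732, 0.0752]
tcp_rot: [0.707, 0.707, -0.0, -0.0]
contact_force: [-0.9, 0.6, -1.5]
opening: 0.253
time: 9.45
eef_pos: [0.6049, 0.0732, 0.0751]
tcp_rot: [0.707, 0.707, -0.0, -0.0]
contact_force: [-2.4, 0.0, 4.1]
opening: 0.254
```

```bash
python3 -m crank '[[0.4,0,0,0,0,0,0],[0.2,0,0,0,0,0,0],[0,0,0,0,0,0,0],[-0.3,0,0,0,0,0,0],[-0.6,0,0,0,0,0,0]]'; python3 -m crank '[[-1,0,0,0,0,0,0],[-1,0,0,-2,0,0,0],[-1,0,0,-4,0,0,0],[-1,0,0,-4,0,0,0],[-1,0,0,-4,0,0,0]]'
python3 - <<'E'
from h import *
r=snap("side");cv2.imwrite("pics/s4.png",cv2.resize(r["color"][120:270,180:340,::-1],(0,0),fx=4,fy=4,interpolation=cv2.INTER_CUBIC))
r=snap("top");cv2.imwrite("pics/t4.png",cv2.resize(r["color"][130:260,115:415,::-1],(0,0),fx=2.6,fy=2.6,interpolation=cv2.INTER_CUBIC))
E
```

```text
time: 9.95
eef_pos: [0.6048, 0.0732, 0.0742]
tcp_rot: [0.707, 0.707, -0.0, -0.0]
contact_force: [-0.7, 0.2, 0.6]
opening: 0.788
time: 10.45
eef_pos: [0.6045, 0.0732, 0.2156]
tcp_rot: [0.707, 0.707, -0.0, -0.0]
contact_force: [1.0, 0.5, 0.3]
opening: 1.003
```

View pics/s4.png

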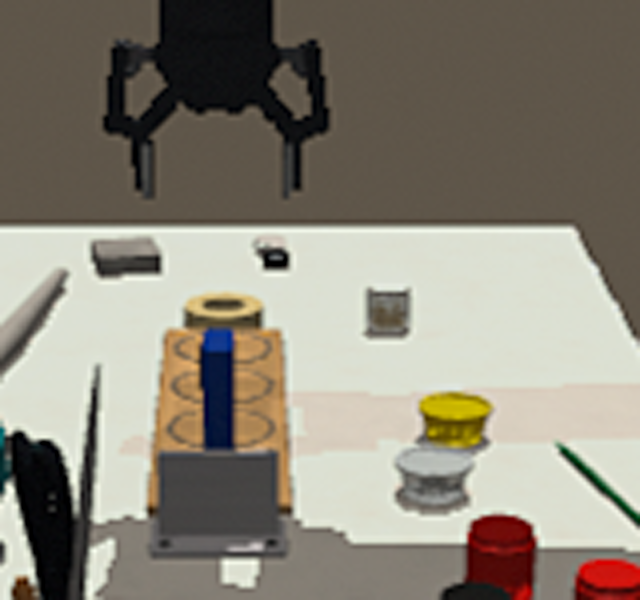

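View pics/t4.png

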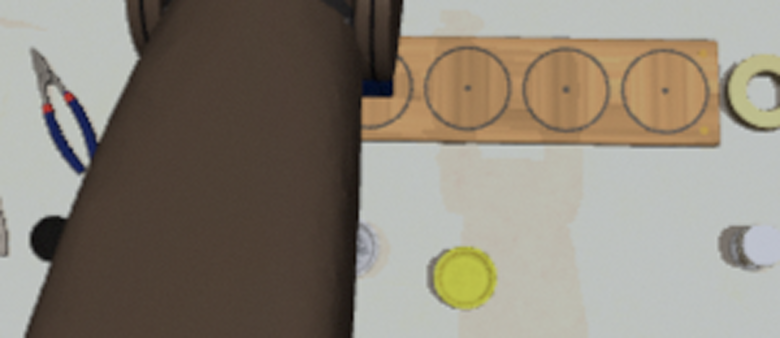

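```bash
python3 -m crank '[[-1,3.8,-2.16,0,0,0,0],[-1,3.8,-2.16,0,0,0,0],[-1,3.8,-2.16,0,0,0,0],[-1,3.8,-2.16,0,0,0,0],[-1,3.8,-2.16,0,0,0,0]]';python3 -m crank '[[-1,3.8,-2.16,0,0,0,0],[-1,3.8,-2.16,0,0,0,0],[-1,0,0,4,0,0,0],[-1,0,0,4,0,0,0],[-1,0,0,0,0,0,0]]'
python3 - <<'E'
from h import *
r=snap("side");cv2.imwrite("pics/s5.png",cv2.resize(r["color"][150:310,220:380,::-1],(0,0),fx=3.5,fy=3.5,interpolation=cv2.INTER_CUBIC))
rr=snap("top")
d=[d for d in trace("tall_case","top")][0]; print(d["p"],d["location"],fit("tall_case",[(rr,d["pixels"])],[.604,.073,0],.01))
print(get_state()["eef_pos"])
E
```

```text
time: 11.05
eef_pos: [0.4954, 0.2643, 0.2137]
tcp_rot: [0.707, 0.707, -0.0, -0.0]
contact_force: [-0.5, 0.9, 0.1]
opening: 1.004
time: 11.55
eef_pos: [0.4487, 0.3373, 0.1275]
tcp_rot: [0.706, 0.708, -0.007, -0.002]
contact_force: [-1.4, 0.1, -1.2]
opening: 0.995
0.62 [253.4, 156.1] (array([0.60444827, 0.07391066, 0.11188668]), np.float64(0.10486433634808112))
[0.4542633  0.33922257 0.13557096]
```

View pics/s5.png

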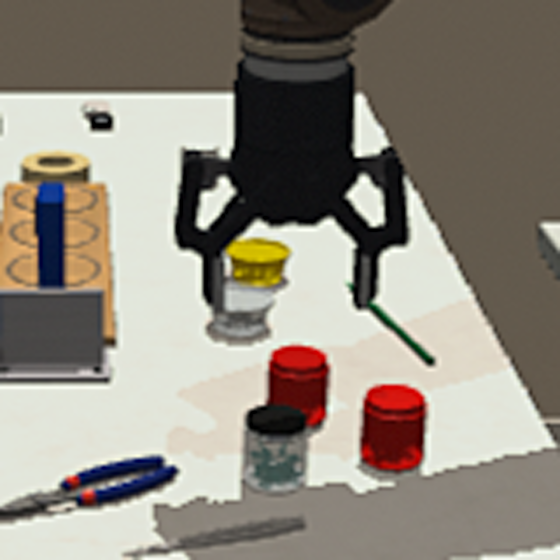

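```bash
python3 -m crank '[[-0.6,0.1,-0.05,3,0,0,0],[-0.6,0,0,3,0,0,0],[-0.6,0,0,2,0,0,0],[-0.6,0,0,1.5,0,0,0],[-0.6,0,0,0,0,0,0]]';  python3 -m crank '[[-0.6,0,0,1,0,0,0],[-0.6,0,0,0,0,0,0]]'
python3 - <<'E'
from h import *
r=snap("side");cv2.imwrite("pics/s6.png",cv2.resize(r["color"][150:310,220:380,::-1],(0,0),fx=3.5,fy=3.5,interpolation=cv2.INTER_CUBIC))
E
```

```text
time: 12.2
eef_pos: [0.4531, 0.3397, 0.0391]
tcp_rot: [0.707, 0.707, -0.0, -0.0]
contact_force: [-0.3, -0.5, 0.3]
opening: 0.798
time: 12.4
eef_pos: [0.4534, 0.3402, 0.0297]
tcp_rot: [0.707, 0.707, 0.0, 0.0]
contact_force: [-0.9, -1.0, -0.8]
opening: 0.8
```

View pics/s6.png

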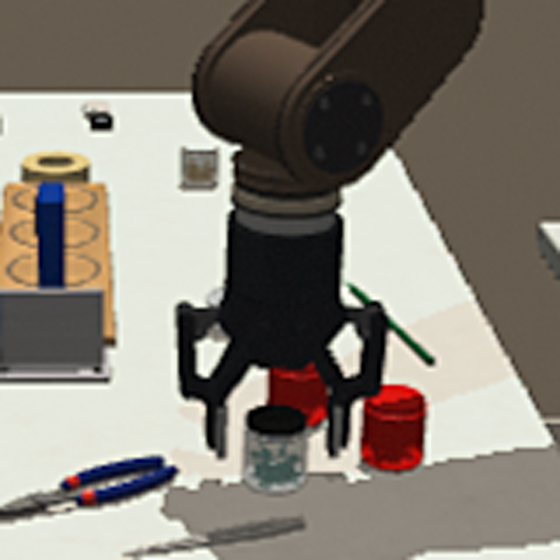

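Bead jar (zoomed 275,450) is centred between the fingers, clear of the red jars. Lower a touch, grip, lift.

```bash
python3 -m crank '[[-0.6,0,0,0.4,0,0,0],[1,0,0,0,0,0,0],[1,0,0,0,0,0,0],[1,0,0,0,0,0,0],[1,0,0,0,0,0,0]]' 40; python3 -m crank '[[1,0,0,0,0,0,0],[1,0,0,0,0,0,0],[1,0,0,0,0,0,0]]'; python3 -m crank '[[1,0,0,-1,0,0,0],[1,0,0,-3,0,0,0],[1,0,0,-4,0,0,0],[1,0,0,-4,0,0,0],[1,0,0,-3,0,0,0]]'; python3 -m crank '[[1,0,0,0,0,0,0],[1,0,0,0,0,0,0]]'
python3 - <<'E'
from h import *
r=snap("side");cv2.imwrite("pics/s7.png",cv2.resize(r["color"][150:310,220:380,::-1],(0,0),fx=3.5,fy=3.5,interpolation=cv2.INTER_CUBIC))
E
```

```text
time: 12.95
eef_pos: [0.4533, 0.3403, 0.0258]
tcp_rot: [0.707, 0.707, 0.0, 0.0]
contact_force: [-0.5, -0.0, 1.9]
opening: 0.494
time: 13.25
eef_pos: [0.4533, 0.3403, 0.0258]
tcp_rot: [0.707, 0.707, 0.0, 0.0]
contact_force: [-0.8, 0.3, 3.0]
opening: 0.5
time: 13.75
eef_pos: [0.4531, 0.3402, 0.1781]
tcp_rot: [0.707, 0.707, 0.001, 0.0]
contact_force: [-0.0, 0.7, -0.5]
opening: 0.497
time: 13.95
eef_pos: [0.4528, 0.34, 0.1758]
tcp_rot: [0.707, 0.707, 0.0, 0.0]
contact_force: [-0.6, -0.9, -1.4]
opening: 0.497
```

View pics/s7.png

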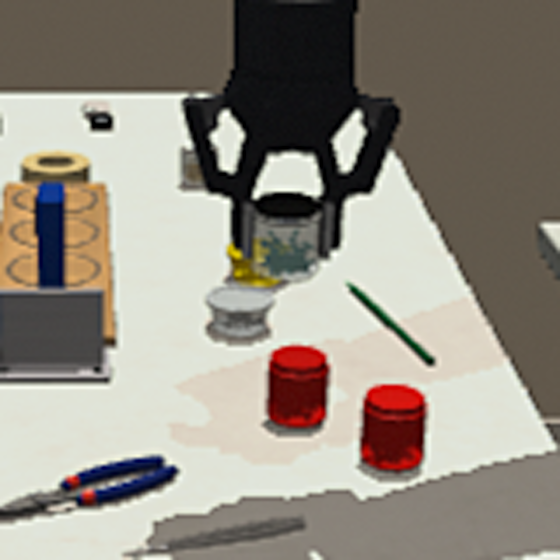

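```bash
python3 -m crank '[[1,-2,0.84,0,0,0,0],[1,-4,1.7,0,0,0,0],[1,-4,1.7,0,0,0,0],[1,-4,1.7,0,0,0,0],[1,-4,1.7,0,0,0,0]]'; python3 -m crank '[[1,-4,1.7,0,0,0,0],[1,-4,1.7,0,0,0,0],[1,-4,1.7,0,0,0,0],[1,-4,1.7,0,0,0,0],[1,-1.75,0.75,0,0,0,0]]'; python3 -m crank '[[1,0,0,0,0,0,0],[1,0,0,0,0,0,0],[1,0,0,0,0,0,0]]'
```

```text
time: 14.5
eef_pos: [0.5282, 0.1584, 0.1726]
tcp_rot: [0.707, 0.707, -0.002, -0.002]
contact_force: [0.3, 0.2, -0.6]
opening: 0.499
time: 15.0
eef_pos: [0.6047, -0.0205, 0.1727]
tcp_rot: [0.708, 0.706, -0.001, -0.001]
contact_force: [-0.1, 0.9, -0.6]
opening: 0.498
time: 15.3
eef_pos: [0.6041, -0.0157, 0.1743]
tcp_rot: [0.706, 0.708, -0.0, -0.001]
contact_force: [-0.2, 0.7, -0.6]
opening: 0.495
```

```bash
python3 -m crank '[[1,-0.15,0.05,3,0,0,0],[1,0,0,4,0,0,0],[1,0,0,3,0,0,0],[1,0,0,2,0,0,0],[1,0,0,0.8,0,0,0]]'; python3 -m crank '[[1,0,0,0.5,0,0,0],[1,0,0,0,0,0,0],[1,0,0,0,0,0,0]]'
```

```text
time: 15.8
eef_pos: [0.6031, -0.0167, 0.0444]
tcp_rot: [0.706, 0.708, -0.001, -0.002]
contact_force: [-0.2, 0.3, 0.6]
opening: 0.498
time: 16.1
eef_pos: [0.6066, -0.0187, 0.0438]
tcp_rot: [0.707, 0.708, 0.001, 0.001]
contact_force: [0.8, -0.1, -0.0]
opening: 0.5
```

```bash
python3 -m crank '[[1,0.1,-0.1,0.5,0,0,0],[1,0,0,0,0,0,0]]'; python3 -m crank '[[1,0,0,0.15,0,0,0],[1,0,0,0,0,0,0]]';python3 -m crank '[[1,0,0,0.15,0,0,0],[1,0,0,0,0,0,0]]'
```

```text
time: 16.3
eef_pos: [0.6045, -0.0177, 0.0375]
tcp_rot: [0.707, 0.707, 0.0, 0.0]
contact_force: [-0.0, 0.0, -1.4]
opening: 0.498
time: 16.5
eef_pos: [0.6046, -0.0179, 0.0359]
tcp_rot: [0.707, 0.707, 0.0, 0.0]
contact_force: [-0.2, -0.3, -0.2]
opening: 0.498
time: 16.7
eef_pos: [0.6047, -0.0179, 0.0358]
tcp_rot: [0.707, 0.707, -0.0, -0.0]
contact_force: [-3.5, 0.4, 7.2]
opening: 0.496
```

```bash
python3 -m crank '[[0.1,0,0,-0.05,0,0,0],[-0.1,0,0,0,0,0,0],[-0.3,0,0,0,0,0,0],[-0.6,0,0,0,0,0,0],[-1,0,0,0,0,0,0]]'; python3 -m crank '[[-1,0,0,-1,0,0,0],[-1,0,0,-3,0,0,0],[-1,0,0,-4,0,0,0],[-1,0,0,-4,0,0,0],[-1,0,0,-3,0,0,0]]';  python3 -m crank '[[-1,2.1,-3,0,0,0,0],[-1,2.1,-3,0,0,0,0],[-1,2.1,-3,0,0,0,0],[-1,2.1,-3,0,0,0,0],[-1,2.1,-3,0,0,0,0]]'; python3 -m crank '[[-1,0,0,4,0,0,0],[-1,0,0,0,0,0,0],[-1,0,0,0,0,0,0]]'
python3 - <<'E'
from h import *
r=snap("side");cv2.imwrite("pics/s8.png",cv2.resize(r["color"][130:290,180:380,::-1],(0,0),fx=3.5,fy=3.5,interpolation=cv2.INTER_CUBIC))
E
```

```text
time: 17.2
eef_pos: [0.6045, -0.0178, 0.0345]
tcp_rot: [0.707, 0.707, -0.0, -0.0]
contact_force: [0.7, -0.0, 0.3]
opening: 0.943
time: 17.7
eef_pos: [0.6055, -0.018, 0.1887]
tcp_rot: [0.707, 0.707, 0.001, 0.002]
contact_force: [0.7, 0.2, -0.3]
opening: 1.0
time: 18.2
eef_pos: [0.4533, 0.0877, 0.1855]
tcp_rot: [0.707, 0.707, 0.0, 0.0]
contact_force: [-0.6, 0.6, 0.2]
opening: 0.997
time: 18.5
eef_pos: [0.4543, 0.087, 0.1451]
tcp_rot: [0.707, 0.707, -0.0, -0.0]
contact_force: [0.3, -0.2, 1.1]
opening: 0.998
```

View pics/s8.png

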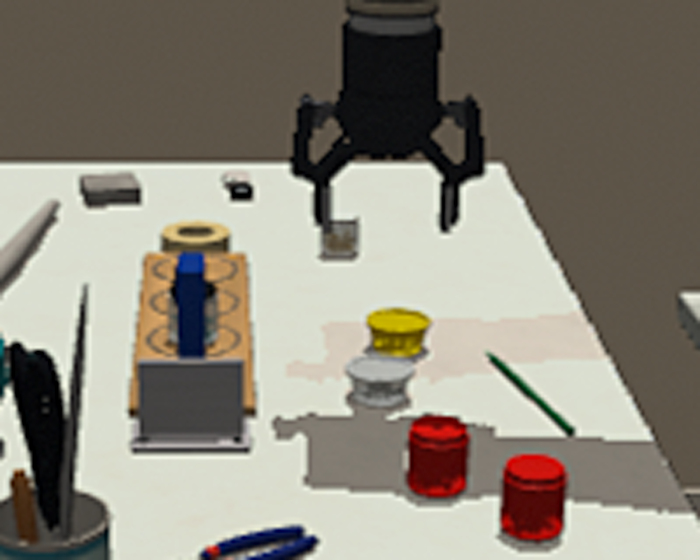

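```bash
python3 -m crank '[[-1,0,0,4,0,0,0],[-1,0,0,4,0,0,0],[-1,0,0,2,0,0,0],[-1,0,0,1.5,0,0,0],[-1,0,0,0,0,0,0]]';  python3 -m crank '[[-1,0,0,0.8,0,0,0],[-1,0,0,0,0,0,0]]'
python3 - <<'E'
from h import *
r=snap("side");cv2.imwrite("pics/s9.png",cv2.resize(r["color"][160:270,220:360,::-1],(0,0),fx=5,fy=5,interpolation=cv2.INTER_CUBIC))
E
```

```text
time: 19.05
eef_pos: [0.4545, 0.0866, 0.029]
tcp_rot: [0.707, 0.707, -0.001, -0.001]
contact_force: [0.3, 1.0, 0.2]
opening: 1.002
time: 19.25
eef_pos: [0.4554, 0.0868, 0.0224]
tcp_rot: [0.707, 0.707, 0.0, 0.0]
contact_force: [0.2, -0.7, 0.2]
opening: 1.004
```

View pics/s9.png

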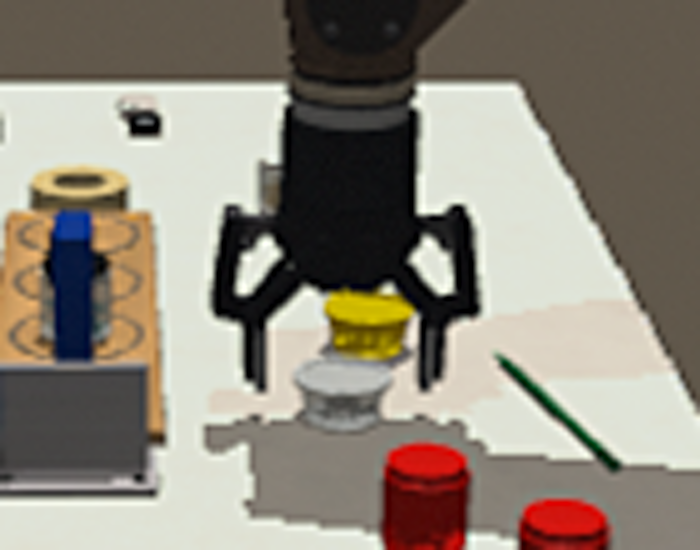

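```bash
python3 -m crank '[[1,0,0,0,0,0,0],[1,0,0,0,0,0,0],[1,0,0,0,0,0,0],[1,0,0,0,0,0,0],[1,0,0,0,0,0,0]]' 30; python3 -m crank '[[1,0,0,-0.5,0,0,0],[1,0,0,-2,0,0,0],[1,0,0,-4,0,0,0],[1,0,0,-4,0,0,0],[1,0,0,-4,0,0,0]]'; python3 -m crank '[[1,0,0,0,0,0,0],[1,0,0,0,0,0,0]]'
python3 - <<'E'
from h import *
r=snap("side");cv2.imwrite("pics/s10.png",cv2.resize(r["color"][130:270,200:360,::-1],(0,0),fx=4.4,fy=4.2,interpolation=cv2.INTER_CUBIC))
E
```

```text
time: 19.8
eef_pos: [0.455, 0.0871, 0.0228]
tcp_rot: [0.707, 0.707, 0.0, 0.0]
contact_force: [-2.2, 0.4, 5.6]
opening: 0.606
time: 20.3
eef_pos: [0.454, 0.0871, 0.1682]
tcp_rot: [0.707, 0.707, -0.0, -0.0]
contact_force: [-0.0, 0.7, -0.7]
opening: 0.607
time: 20.5
eef_pos: [0.455, 0.0871, 0.168]
tcp_rot: [0.707, 0.707, 0.001, 0.001]
contact_force: [-0.1, -0.0, -0.9]
opening: 0.607
```

View pics/s10.png

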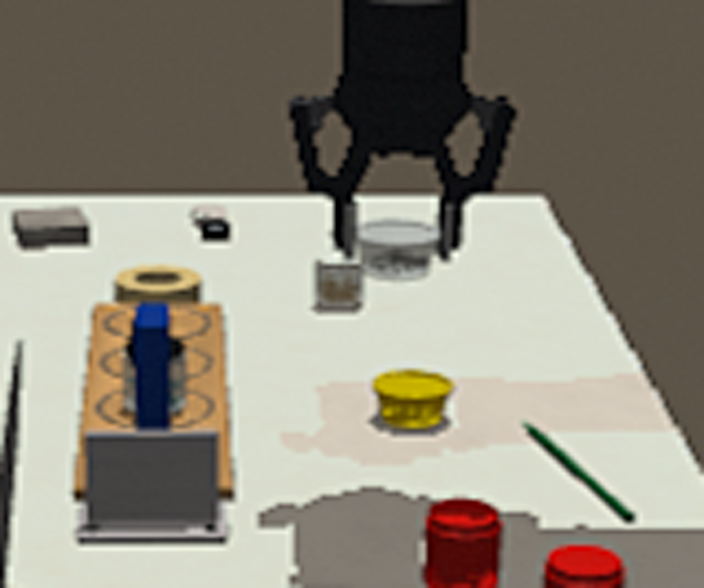

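```bash
python3 -m crank '[[1,-2,1.05,0,0,0,0],[1,-4,2.1,0,0,0,0],[1,-4,2.1,0,0,0,0],[1,-4,2.1,0,0,0,0],[1,-4,2.1,0,0,0,0]]'; python3 -m crank '[[1,-4,2.1,0,0,0,0],[1,-4,2.1,0,0,0,0],[1,-2.4,1.3,0,0,0,0],[1,0,0,0,0,0,0],[1,0,0,0,0,0,0]]'; python3 -m crank '[[1,0,0,3,0,0,0],[1,0,0,4,0,0,0],[1,0,0,3,0,0,0],[1,0,0,2,0,0,0],[1,0,0,0,0,0,0]]'; python3 -m crank '[[1,0,0,0,0,0,0],[1,0,0,0,0,0,0]]'
```

```text
time: 21.05
eef_pos: [0.5483, -0.094, 0.164]
tcp_rot: [0.707, 0.707, -0.001, -0.002]
contact_force: [0.3, -0.1, -0.6]
opening: 0.608
time: 21.55
eef_pos: [0.6029, -0.1964, 0.1639]
tcp_rot: [0.707, 0.707, -0.001, -0.003]
contact_force: [-0.8, -0.4, 0.6]
opening: 0.608
time: 22.05
eef_pos: [0.6003, -0.1934, 0.0417]
tcp_rot: [0.706, 0.708, -0.002, -0.005]
contact_force: [-0.4, -0.5, 0.1]
opening: 0.608
time: 22.25
eef_pos: [0.6051, -0.1966, 0.0485]
tcp_rot: [0.707, 0.708, 0.0, 0.001]
contact_force: [1.4, -0.2, -0.7]
opening: 0.601
```

```bash
python3 -m crank '[[1,0,0,0.7,0,0,0],[1,0,0,0.4,0,0,0],[1,0,0,0,0,0,0],[1,0,0,0,0,0,0]]'; python3 -m crank '[[1,0,0,0.2,0,0,0],[1,0,0,0,0,0,0]]';python3 -m crank '[[1,0,0,0.15,0,0,0],[1,0,0,0,0,0,0]]'
```

```text
time: 22.65
eef_pos: [0.6041, -0.1968, 0.0357]
tcp_rot: [0.707, 0.707, -0.0, -0.0]
contact_force: [-0.2, -1.1, -0.1]
opening: 0.605
time: 22.85
eef_pos: [0.6041, -0.1968, 0.0336]
tcp_rot: [0.707, 0.707, -0.0, -0.0]
contact_force: [-0.9, 1.1, -0.6]
opening: 0.606
time: 23.05
eef_pos: [0.6044, -0.197, 0.033]
tcp_rot: [0.707, 0.707, -0.0, 0.0]
contact_force: [-1.4, -0.2, 2.7]
opening: 0.606
```

```bash
python3 -m crank '[[-0.3,0,0,0,0,0,0],[-0.5,0,0,0,0,0,0],[-0.8,0,0,0,0,0,0],[-1,0,0,0,0,0,0],[-1,0,0,0,0,0,0]]'; python3 -m crank '[[-1,0,0,-1,0,0,0],[-1,0,0,-3,0,0,0],[-1,0,0,-4,0,0,0],[-1,0,0,-4,0,0,0],[-1,0,0,0,0,0,0]]';  python3 -m crank '[[-1,-1.91,-3.55,0,0,0,0],[-1,-1.91,-3.55,0,0,0,0],[-1,-1.91,-3.55,0,0,0,0],[-1,-1.91,-3.55,0,0,0,0],[-1,0,0,0,0,0,0]]'
python3 - <<'E'
from h import *
r=snap("side");cv2.imwrite("pics/s11.png",cv2.resize(r["color"][130:270,200:360,::-1],(0,0),fx=4.4,fy=4.2,interpolation=cv2.INTER_CUBIC))
rr=snap("top")
for n in("tall_case","bead_jar","low_pot","ring_jar"):
  for d in trace(n,"top"): print(n,d["p"],d["location"])
print(get_state()["eef_pos"])
cv2.imwrite("pics/t11.png",cv2.resize(rr["color"][130:260,115:445,::-1],(0,0),fx=2.4,fy=2.4,interpolation=cv2.INTER_CUBIC))
E
```

```text
time: 23.55
eef_pos: [0.6041, -0.1968, 0.0322]
tcp_rot: [0.707, 0.707, -0.0, -0.0]
contact_force: [0.2, -0.4, 0.3]
opening: 1.001
time: 24.05
eef_pos: [0.6083, -0.1988, 0.1613]
tcp_rot: [0.707, 0.707, 0.002, 0.007]
contact_force: [1.0, -0.1, 0.6]
opening: 1.001
time: 24.55
eef_pos: [0.459, -0.2746, 0.1521]
tcp_rot: [0.708, 0.706, -0.001, -0.001]
contact_force: [-0.1, -0.5, -0.7]
opening: 1.001
tall_case 0.57 [254.9, 160.5]
bead_jar 0.67 [149.9, 260.7]
bead_jar 0.65 [221.5, 165.2]
bead_jar 0.61 [296.5, 160.1]
bead_jar 0.6 [175.7, 232.1]
low_pot 0.8 [371.7, 162.3]
low_pot 0.71 [293.0, 238.5]
low_pot 0.53 [294.4, 161.5]
ring_jar 0.62 [401.7, 223.9]
[ 0.4631122  -0.27289168  0.15244761]
```

View pics/s11.png

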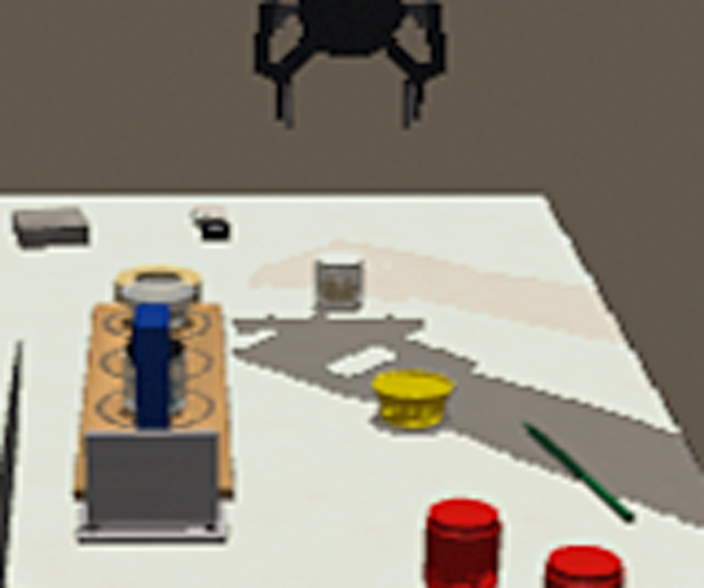

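View pics/t11.png

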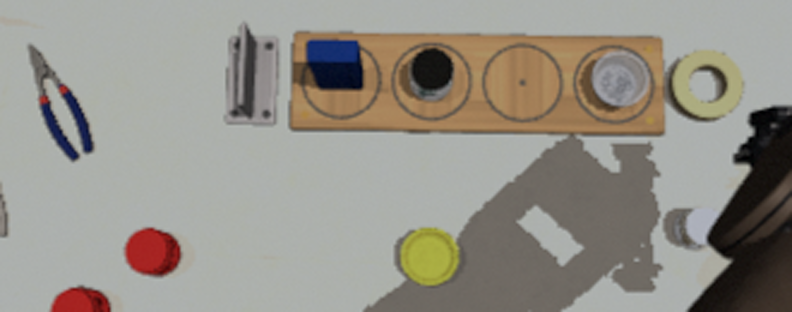

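```bash
python3 -m crank '[[-0.7,0,0,4,0,0,0],[-0.7,0,0,4,0,0,0],[-0.7,0,0,2,0,0,0],[-0.7,0,0,1.5,0,0,0],[-0.7,0,0,0,0,0,0]]' 40;  python3 -m crank '[[-0.7,0,0,1,0,0,0],[-0.7,0,0,0,0,0,0],[-0.7,0,0,0,0,0,0]]'
python3 - <<'E'
from h import *
r=snap("side");cv2.imwrite("pics/s12.png",cv2.resize(r["color"][130:230,220:340,::-1],(0,0),fx=5,fy=5,interpolation=cv2.INTER_CUBIC))
E
```

```text
time: 25.35
eef_pos: [0.4616, -0.272, 0.0351]
tcp_rot: [0.706, 0.708, -0.0, -0.002]
contact_force: [0.2, 0.6, 0.5]
opening: 0.851
time: 25.65
eef_pos: [0.4629, -0.2738, 0.0282]
tcp_rot: [0.707, 0.707, 0.0, 0.001]
contact_force: [0.2, -0.1, -0.5]
opening: 0.848
```

View pics/s12.png

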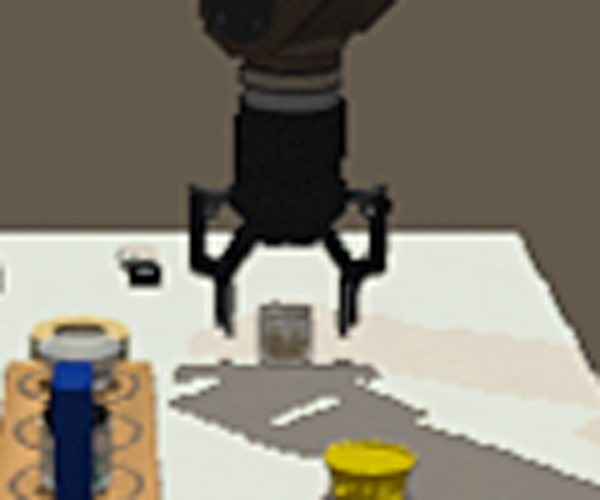

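```bash
python3 -m crank '[[-0.7,0,0,0.3,0,0,0],[1,0,0,0,0,0,0],[1,0,0,0,0,0,0],[1,0,0,0,0,0,0],[1,0,0,0,0,0,0]]' 40; python3 -m crank '[[1,0,0,0,0,0,0],[1,0,0,0,0,0,0],[1,0,0,0,0,0,0]]'; python3 -m crank '[[1,0,0,-1,0,0,0],[1,0,0,-3,0,0,0],[1,0,0,-4,0,0,0],[1,0,0,-4,0,0,0],[1,0,0,-2,0,0,0]]'; python3 -m crank '[[1,0,0,0,0,0,0],[1,0,0,0,0,0,0]]'
python3 - <<'E'
from h import *
r=snap("side");cv2.imwrite("pics/s13.png",cv2.resize(r["color"][90:230,220:340,::-1],(0,0),fx=4,fy=4,interpolation=cv2.INTER_CUBIC))
E
```

```text
time: 26.2
eef_pos: [0.4625, -0.2736, 0.0248]
tcp_rot: [0.707, 0.707, -0.0, 0.0]
contact_force: [0.2, 1.0, 2.4]
opening: 0.451
time: 26.5
eef_pos: [0.4625, -0.2736, 0.0247]
tcp_rot: [0.707, 0.707, -0.0, 0.0]
contact_force: [-0.1, 0.1, 4.5]
opening: 0.454
time: 27.0
eef_pos: [0.4634, -0.2742, 0.1685]
tcp_rot: [0.707, 0.707, 0.0, 0.003]
contact_force: [-0.0, 0.1, -0.4]
opening: 0.455
time: 27.2
eef_pos: [0.4618, -0.2729, 0.1638]
tcp_rot: [0.707, 0.707, 0.0, -0.0]
contact_force: [-0.2, 0.3, -0.6]
opening: 0.451
```

View pics/s13.png

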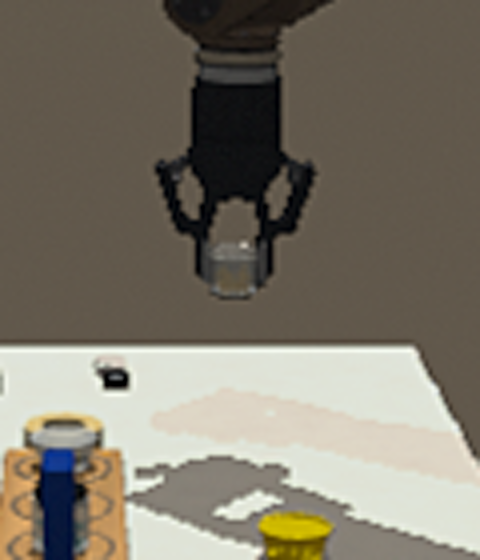

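```bash
python3 -m crank '[[1,1.5,1.3,0,0,0,0],[1,3,2.6,0,0,0,0],[1,3.5,3,0,0,0,0],[1,3.5,3,0,0,0,0],[1,3.2,2.7,0,0,0,0]]'; python3 -m crank '[[1,1.9,1.65,0,0,0,0],[1,0,0,0,0,0,0],[1,0,0,0,0,0,0],[1,0,0,0,0,0,0]]';  python3 -m crank '[[1,0,0,3,0,0,0],[1,0,0,4,0,0,0],[1,0,0,3,0,0,0],[1,0,0,1,0,0,0],[1,0,0,0,0,0,0]]'; python3 -m crank '[[1,0,0,0,0,0,0],[1,0,0,0,0,0,0]]'
```

```text
time: 27.75
eef_pos: [0.5878, -0.1241, 0.1612]
tcp_rot: [0.707, 0.707, -0.001, -0.002]
contact_force: [0.1, -1.2, -1.5]
opening: 0.451
time: 28.15
eef_pos: [0.6034, -0.1077, 0.1626]
tcp_rot: [0.707, 0.707, -0.001, -0.001]
contact_force: [0.9, 0.8, -0.4]
opening: 0.451
time: 28.65
eef_pos: [0.6028, -0.1077, 0.0524]
tcp_rot: [0.707, 0.707, -0.001, -0.002]
contact_force: [0.6, 0.5, -0.3]
opening: 0.448
time: 28.85
eef_pos: [0.6062, -0.108, 0.0568]
tcp_rot: [0.707, 0.707, 0.001, 0.002]
contact_force: [0.2, -0.1, -0.3]
opening: 0.451
```

```bash
python3 -m crank '[[1,0,0,1,0,0,0],[1,0,0,0.7,0,0,0],[1,0,0,0,0,0,0],[1,0,0,0,0,0,0]]'; python3 -m crank '[[1,0,0,0.25,0,0,0],[1,0,0,0,0,0,0]]';python3 -m crank '[[1,0,0,0.15,0,0,0],[1,0,0,0,0,0,0]]'
```

```text
time: 29.25
eef_pos: [0.6043, -0.107, 0.0368]
tcp_rot: [0.707, 0.707, -0.0, -0.0]
contact_force: [-0.0, -0.7, -1.0]
opening: 0.453
time: 29.45
eef_pos: [0.6048, -0.1073, 0.0349]
tcp_rot: [0.707, 0.707, 0.0, 0.0]
contact_force: [0.8, -0.4, -1.3]
opening: 0.455
time: 29.65
eef_pos: [0.6049, -0.1073, 0.0347]
tcp_rot: [0.707, 0.707, -0.0, -0.0]
contact_force: [-1.8, 0.6, 5.7]
opening: 0.449
```

Contact; release, rise, and move aside to the right.

```bash
python3 -m crank '[[0,0,0,-0.05,0,0,0],[-0.2,0,0,0,0,0,0],[-0.5,0,0,0,0,0,0],[-0.8,0,0,0,0,0,0],[-1,0,0,0,0,0,0]]'; python3 -m crank '[[-1,0,0,-1,0,0,0],[-1,0,0,-3,0,0,0],[-1,0,0,-4,0,0,0],[-1,0,0,-4,0,0,0],[-1,0,0,-4,0,0,0]]';  python3 -m crank '[[-1,-4.5,-2,0,0,0,0],[-1,-4.5,-2,0,0,0,0],[-1,-4.5,-2,0,0,0,0],[-1,-4.5,-1,0,0,0,0],[-1,-4.5,0,0,0,0,0]]'; python3 -m crank '[[-1,-4.5,0,0,0,0,0],[-1,-4.5,0,0,0,0,0],[-1,0,0,0,0,0,0],[-1,0,0,0,0,0,0]]'
python3 - <<'E'
from h import *
rs={c:snap(c) for c in("side","top")}
cv2.imwrite("pics/s14.png",cv2.resize(rs["side"]["color"][170:270,200:340,::-1],(0,0),fx=5,fy=5,interpolation=cv2.INTER_CUBIC))
cv2.imwrite("pics/t14.png",cv2.resize(rs["top"]["color"][130:260,115:445,::-1],(0,0),fx=2.4,fy=2.4,interpolation=cv2.INTER_CUBIC))
for n,y in(("tall_case",.0725),("bead_jar",-.0175),("ring_jar",-.1075),("low_pot",-.1975)):
  for c in rs:
    for d in trace(n,c):
      if np.hypot(*(ray(rs[c],d["location"],.03)-[.605,y]))<.05 and d["pixels"].sum()>60:
        print(n,c,round(d["p"],2),fit(n,[(rs[c],d["pixels"])],[.605,y,0],.01),"want y",y)
E
```

```text
time: 30.15
eef_pos: [0.6045, -0.1072, 0.0336]
tcp_rot: [0.707, 0.707, -0.0, -0.0]
contact_force: [0.9, -0.5, 0.3]
opening: 0.995
time: 30.65
eef_pos: [0.6045, -0.1072, 0.1961]
tcp_rot: [0.707, 0.707, 0.0, 0.0]
contact_force: [0.2, -0.2, -0.2]
opening: 1.004
time: 31.15
eef_pos: [0.5335, -0.3339, 0.195]
tcp_rot: [0.707, 0.707, -0.0, 0.0]
contact_force: [-0.2, -0.6, -0.1]
opening: 1.001
time: 31.55
eef_pos: [0.5344, -0.4231, 0.194]
tcp_rot: [0.708, 0.707, 0.0, -0.0]
contact_force: [1.4, -0.2, -0.1]
opening: 1.001
tall_case top 0.59 (array([0.60567926, 0.07345053, 0.01915239]), np.float64(0.072458499939416)) want y 0.0725
bead_jar top 0.63 (array([ 0.60435311, -0.0169397 ,  0.06840171]), np.float64(0.21912872584343268)) want y -0.0175
ring_jar top 0.67 (array([ 0.60454391, -0.10643145,  0.15073974]), np.float64(0.11876484560570066)) want y -0.1075
low_pot side 0.58 (array([ 0.60235544, -0.20765667,  0.1533956 ]), np.float64(0.49274360746371804)) want y -0.1975
low_pot top 0.82 (array([ 0.60406624, -0.19746346,  0.05560123]), np.float64(0.051465961998238274)) want y -0.1975
```

View pics/s14.png

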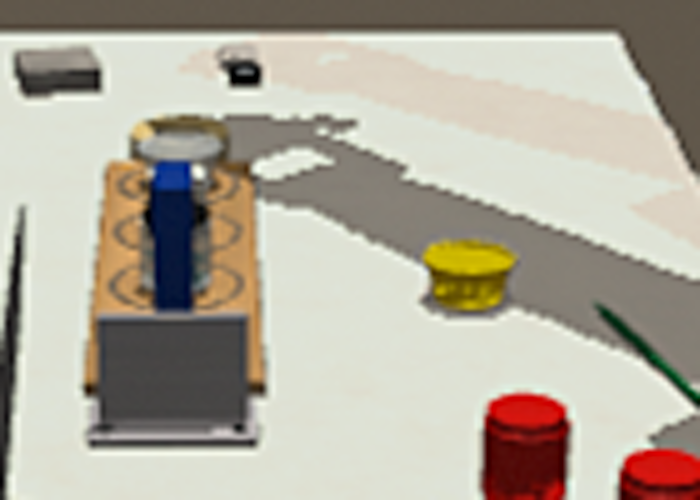

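View pics/t14.png

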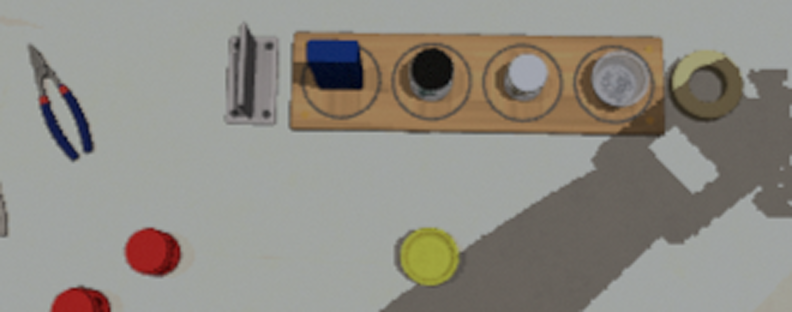

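All four stand upright and centred in order (case at zoomed 335,65, bead jar 432,70, ring jar 525,75, pot 618,80), and the look-alikes have not moved.

```bash
python3 -c "
from plant import *
print(sign_off())"
```

```text
the job is handed in; nothing more can be done
None
```

The four things stand on their ring marks, tallest to shortest from the end stop. The tall case is on mark 1 next to the stop, then the bead jar on mark 2, the ring jar on mark 3 and the low pot on mark 4 by the tape roll. The job was handed in at about 32 s, with the arm raised well clear and the gripper open.

**Top camera, last check:** all four fits came out within about 2 mm of the ring centres and the things look upright. The bead jar's fit was the loosest, with about 22% mismatch between outline and model.

**Side camera, last check:** it could not confirm the row, because the case hides most of it. Its only fit, of the mostly hidden pot, was poor and put it about 10 mm off along the strip, so I discounted it. It also read the marks about 2 mm nearer the robot than the top camera did, and I aimed between the two.

**Forces and look-alikes:** the force readings never passed about 8 N. The red jars and the yellow pot were left alone.

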